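# Rake a heap of terminal blocks into an even layer

### The job

Take the rake from its holster and, with its teeth resting lightly on the tray's bed, rake the heap of terminal blocks out across the bed into one even layer: every block flat on the bed, none on top of another, at least two in each third of the tray's length. Move the blocks only with the rake, press gently (10 N at most on the tray), then hang the rake upright back in its holster, and leave the other things on the bench alone.

Things in the scene. Friction and masses are not known exactly. Their poses are not given: they have to be found in the camera images.
- tray: Open aluminium tray fixed to the bench, outer 152 x 312 mm, 32 mm high, walls 6 mm. Origin: centre of its underside, z up, y along the long side. Heap at one y end (either), its middle 84 mm from the tray's centre, about 30 mm of bare bed between it and that end wall; the rest is empty. Thirds of the length: y below -50 mm, -50 to 50, above 50.
- bed (a point): Centre of the tray's bed (inner floor), on its surface, 10 mm above the tray's origin, same axes. The bed is flat, 140 mm (x) by 300 mm (y), with two thin black antistatic sheets and a bare strip 38 mm wide between them (not a third of the bed). The rake may press on the tray with at most 10 N.
- rake: Small hand rake, 0.22 kg, upright in its holster, handle up. Origin: centre of the underside of its collar, z up. Collar 44 (x) x 58 (y) x 6 mm, z 0 to 6; above it a wooden handle 22 (x) x 26 (y) mm up to z 70. Below, a tube 18 mm thick and the head: 4 round 6 mm teeth in a row 36 mm wide along the rake's x, crossbar 20 mm above the tips; it rakes along its y, either way.
- rake_grip (a point): Point in the handle to grip, across the rake's y (26 mm), 44 mm above the rake's origin. The tube below is telescopic, locked at a length that differs every time and is not measured: the teeth's tips lie 70 to 98 mm below the rake's origin, so find the bed by touch. The head is sprung: the tips give way upward by up to 14 mm, at 1.5 N per mm.
- holster: Upright steel pocket fixed to the bench, open at the top. Origin: centre of its underside; foot 110 (x) x 100 (y) x 8 mm. Pocket inside 52 (x) x 34 (y) mm, outside 60 x 42, rim 112 mm above the origin; the rake's head hangs in it, rake x along holster x (0.1 rad off at most at the start), the collar resting on the rim.
- reel: Bystander: reel of blue wire, 84 mm across, 45 mm high, standing on the bench. Origin: centre of its underside.
- psu: Bystander: metal power supply 90 x 60 x 100 mm. Origin: centre of its underside.
- driver: Bystander: screwdriver lying on the bench. Origin: on its underside.
- block1: Grey plastic terminal block 28 (x) x 34 (y) x 15 (z) mm, about 25 g, loose. Origin: its centre. Starts on the bed: the heap's lower layer is blocks 1 to 6, three lanes 38 mm apart across the tray's x, two blocks in each (1-2, 3-4, 5-6), roughly square to the tray.
- block2: Grey plastic terminal block 28 (x) x 34 (y) x 15 (z) mm, about 25 g, loose. Origin: its centre. Starts on the bed: the heap's lower layer is blocks 1 to 6, three lanes 38 mm apart across the tray's x, two blocks in each (1-2, 3-4, 5-6), roughly square to the tray.
- block3: Grey plastic terminal block 28 (x) x 34 (y) x 15 (z) mm, about 25 g, loose. Origin: its centre. Starts on the bed: the heap's lower layer is blocks 1 to 6, three lanes 38 mm apart across the tray's x, two blocks in each (1-2, 3-4, 5-6), roughly square to the tray.
- block4: Grey plastic terminal block 28 (x) x 34 (y) x 15 (z) mm, about 25 g, loose. Origin: its centre. Starts on the bed: the heap's lower layer is blocks 1 to 6, three lanes 38 mm apart across the tray's x, two blocks in each (1-2, 3-4, 5-6), roughly square to the tray.
- block5: Grey plastic terminal block 28 (x) x 34 (y) x 15 (z) mm, about 25 g, loose. Origin: its centre. Starts on the bed: the heap's lower layer is blocks 1 to 6, three lanes 38 mm apart across the tray's x, two blocks in each (1-2, 3-4, 5-6), roughly square to the tray.
- block6: Grey plastic terminal block 28 (x) x 34 (y) x 15 (z) mm, about 25 g, loose. Origin: its centre. Starts on the bed: the heap's lower layer is blocks 1 to 6, three lanes 38 mm apart across the tray's x, two blocks in each (1-2, 3-4, 5-6), roughly square to the tray.
- block7: Grey plastic terminal block 28 (x) x 34 (y) x 15 (z) mm, about 25 g, loose. Origin: its centre. Starts on top of an outer lane of the lower layer, resting on both of its blocks.
- block8: Grey plastic terminal block 28 (x) x 34 (y) x 15 (z) mm, about 25 g, loose. Origin: its centre. Starts on top of an outer lane of the lower layer, resting on both of its blocks.

How it is judged:
On the way, in this order (a step that is already met when the one before it is completed fails the run):
1. the rake is lifted out of its holster (z of rake in the frame of holster above 0.16 m), for 0.1 s.
2. blocks have been raked out so that both end thirds of the bed hold at least two, while the rake's teeth are still on the bed (0.3 to 10 N) ((((y of block1 in the frame of tray between -0.15 and -0.05 m or y of block3 in the frame of tray between -0.15 and -0.05 m or y of block5 in the frame of tray between -0.15 and -0.05 m or y of block7 in the frame of tray between -0.15 and -0.05 m) and (y of block2 in the frame of tray between -0.15 and -0.05 m or y of block4 in the frame of tray between -0.15 and -0.05 m or y of block6 in the frame of tray between -0.15 and -0.05 m or y of block8 in the frame of tray between -0.15 and -0.05 m)) or ((y of block1 in the frame of tray between -0.15 and -0.05 m or y of block2 in the frame of tray between -0.15 and -0.05 m or y of block5 in the frame of tray between -0.15 and -0.05 m or y of block6 in the frame of tray between -0.15 and -0.05 m) and (y of block3 in the frame of tray between -0.15 and -0.05 m or y of block4 in the frame of tray between -0.15 and -0.05 m or y of block7 in the frame of tray between -0.15 and -0.05 m or y of block8 in the frame of tray between -0.15 and -0.05 m)) or ((y of block1 in the frame of tray between -0.15 and -0.05 m or y of block2 in the frame of tray between -0.15 and -0.05 m or y of block3 in the frame of tray between -0.15 and -0.05 m or y of block4 in the frame of tray between -0.15 and -0.05 m) and (y of block5 in the frame of tray between -0.15 and -0.05 m or y of block6 in the frame of tray between -0.15 and -0.05 m or y of block7 in the frame of tray between -0.15 and -0.05 m or y of block8 in the frame of tray between -0.15 and -0.05 m))) and (((y of block1 in the frame of tray between 0.05 and 0.15 m or y of block3 in the frame of tray between 0.05 and 0.15 m or y of block5 in the frame of tray between 0.05 and 0.15 m or y of block7 in the frame of tray between 0.05 and 0.15 m) and (y of block2 in the frame of tray between 0.05 and 0.15 m or y of block4 in the frame of tray between 0.05 and 0.15 m or y of block6 in the frame of tray between 0.05 and 0.15 m or y of block8 in the frame of tray between 0.05 and 0.15 m)) or ((y of block1 in the frame of tray between 0.05 and 0.15 m or y of block2 in the frame of tray between 0.05 and 0.15 m or y of block5 in the frame of tray between 0.05 and 0.15 m or y of block6 in the frame of tray between 0.05 and 0.15 m) and (y of block3 in the frame of tray between 0.05 and 0.15 m or y of block4 in the frame of tray between 0.05 and 0.15 m or y of block7 in the frame of tray between 0.05 and 0.15 m or y of block8 in the frame of tray between 0.05 and 0.15 m)) or ((y of block1 in the frame of tray between 0.05 and 0.15 m or y of block2 in the frame of tray between 0.05 and 0.15 m or y of block3 in the frame of tray between 0.05 and 0.15 m or y of block4 in the frame of tray between 0.05 and 0.15 m) and (y of block5 in the frame of tray between 0.05 and 0.15 m or y of block6 in the frame of tray between 0.05 and 0.15 m or y of block7 in the frame of tray between 0.05 and 0.15 m or y of block8 in the frame of tray between 0.05 and 0.15 m))) and contact force between rake and tray between 0.3 and 10 N), for 0.1 s.
At the end, for the whole second after the job is handed in: All eight blocks lie flat on the bed (centre under 12.5 mm above it), at least two centres in each third of its length; the rake hangs upright in the holster (within 14 mm of its centre, collar within 6 mm of the rim, tilt under 0.1 rad), released, all at rest (y of block1 in the frame of tray between -0.15 and 0.15 m and x of block1 in the frame of tray between -0.07 and 0.07 m and z of each of block1, block2, block3, block4, block5, block6, block7, block8 in the frame of tray below 0.0225 m and linear speed of each of block1, block2, block3, block4, block5, block6, block7, block8, rake below 0.02 m/s and y of block2 in the frame of tray between -0.15 and 0.15 m and x of block2 in the frame of tray between -0.07 and 0.07 m and y of block3 in the frame of tray between -0.15 and 0.15 m and x of block3 in the frame of tray between -0.07 and 0.07 m and y of block4 in the frame of tray between -0.15 and 0.15 m and x of block4 in the frame of tray between -0.07 and 0.07 m and y of block5 in the frame of tray between -0.15 and 0.15 m and x of block5 in the frame of tray between -0.07 and 0.07 m and y of block6 in the frame of tray between -0.15 and 0.15 m and x of block6 in the frame of tray between -0.07 and 0.07 m and y of block7 in the frame of tray between -0.15 and 0.15 m and x of block7 in the frame of tray between -0.07 and 0.07 m and y of block8 in the frame of tray between -0.15 and 0.15 m and x of block8 in the frame of tray between -0.07 and 0.07 m and (((y of block1 in the frame of tray between -0.15 and -0.05 m or y of block3 in the frame of tray between -0.15 and -0.05 m or y of block5 in the frame of tray between -0.15 and -0.05 m or y of block7 in the frame of tray between -0.15 and -0.05 m) and (y of block2 in the frame of tray between -0.15 and -0.05 m or y of block4 in the frame of tray between -0.15 and -0.05 m or y of block6 in the frame of tray between -0.15 and -0.05 m or y of block8 in the frame of tray between -0.15 and -0.05 m)) or ((y of block1 in the frame of tray between -0.15 and -0.05 m or y of block2 in the frame of tray between -0.15 and -0.05 m or y of block5 in the frame of tray between -0.15 and -0.05 m or y of block6 in the frame of tray between -0.15 and -0.05 m) and (y of block3 in the frame of tray between -0.15 and -0.05 m or y of block4 in the frame of tray between -0.15 and -0.05 m or y of block7 in the frame of tray between -0.15 and -0.05 m or y of block8 in the frame of tray between -0.15 and -0.05 m)) or ((y of block1 in the frame of tray between -0.15 and -0.05 m or y of block2 in the frame of tray between -0.15 and -0.05 m or y of block3 in the frame of tray between -0.15 and -0.05 m or y of block4 in the frame of tray between -0.15 and -0.05 m) and (y of block5 in the frame of tray between -0.15 and -0.05 m or y of block6 in the frame of tray between -0.15 and -0.05 m or y of block7 in the frame of tray between -0.15 and -0.05 m or y of block8 in the frame of tray between -0.15 and -0.05 m))) and (((y of block1 in the frame of tray between -0.05 and 0.05 m or y of block3 in the frame of tray between -0.05 and 0.05 m or y of block5 in the frame of tray between -0.05 and 0.05 m or y of block7 in the frame of tray between -0.05 and 0.05 m) and (y of block2 in the frame of tray between -0.05 and 0.05 m or y of block4 in the frame of tray between -0.05 and 0.05 m or y of block6 in the frame of tray between -0.05 and 0.05 m or y of block8 in the frame of tray between -0.05 and 0.05 m)) or ((y of block1 in the frame of tray between -0.05 and 0.05 m or y of block2 in the frame of tray between -0.05 and 0.05 m or y of block5 in the frame of tray between -0.05 and 0.05 m or y of block6 in the frame of tray between -0.05 and 0.05 m) and (y of block3 in the frame of tray between -0.05 and 0.05 m or y of block4 in the frame of tray between -0.05 and 0.05 m or y of block7 in the frame of tray between -0.05 and 0.05 m or y of block8 in the frame of tray between -0.05 and 0.05 m)) or ((y of block1 in the frame of tray between -0.05 and 0.05 m or y of block2 in the frame of tray between -0.05 and 0.05 m or y of block3 in the frame of tray between -0.05 and 0.05 m or y of block4 in the frame of tray between -0.05 and 0.05 m) and (y of block5 in the frame of tray between -0.05 and 0.05 m or y of block6 in the frame of tray between -0.05 and 0.05 m or y of block7 in the frame of tray between -0.05 and 0.05 m or y of block8 in the frame of tray between -0.05 and 0.05 m))) and (((y of block1 in the frame of tray between 0.05 and 0.15 m or y of block3 in the frame of tray between 0.05 and 0.15 m or y of block5 in the frame of tray between 0.05 and 0.15 m or y of block7 in the frame of tray between 0.05 and 0.15 m) and (y of block2 in the frame of tray between 0.05 and 0.15 m or y of block4 in the frame of tray between 0.05 and 0.15 m or y of block6 in the frame of tray between 0.05 and 0.15 m or y of block8 in the frame of tray between 0.05 and 0.15 m)) or ((y of block1 in the frame of tray between 0.05 and 0.15 m or y of block2 in the frame of tray between 0.05 and 0.15 m or y of block5 in the frame of tray between 0.05 and 0.15 m or y of block6 in the frame of tray between 0.05 and 0.15 m) and (y of block3 in the frame of tray between 0.05 and 0.15 m or y of block4 in the frame of tray between 0.05 and 0.15 m or y of block7 in the frame of tray between 0.05 and 0.15 m or y of block8 in the frame of tray between 0.05 and 0.15 m)) or ((y of block1 in the frame of tray between 0.05 and 0.15 m or y of block2 in the frame of tray between 0.05 and 0.15 m or y of block3 in the frame of tray between 0.05 and 0.15 m or y of block4 in the frame of tray between 0.05 and 0.15 m) and (y of block5 in the frame of tray between 0.05 and 0.15 m or y of block6 in the frame of tray between 0.05 and 0.15 m or y of block7 in the frame of tray between 0.05 and 0.15 m or y of block8 in the frame of tray between 0.05 and 0.15 m))) and horizontal distance between rake and holster below 0.014 m and z of rake in the frame of holster between 0.106 and 0.118 m and angle between rake's own z axis and vertical below 0.1 rad); the robot touches nothing.
It fails at once if the rake presses on the tray with more than 10 N (contact force between rake and tray above 10 N).
It fails at once if the robot itself touches a block (contact force between any of the fingers, the arm and block1 above 0.3 N or contact force between any of the fingers, the arm and block2 above 0.3 N or contact force between any of the fingers, the arm and block3 above 0.3 N or contact force between any of the fingers, the arm and block4 above 0.3 N or contact force between any of the fingers, the arm and block5 above 0.3 N or contact force between any of the fingers, the arm and block6 above 0.3 N or contact force between any of the fingers, the arm and block7 above 0.3 N or contact force between any of the fingers, the arm and block8 above 0.3 N).
It fails at once if a bystander is moved by more than 15 mm (distance of any of reel, psu, driver from where it was at the start of the episode above 0.015 m).
It also fails if it takes over 66 s, if anything falls off the work surface, if the arm or the gripper's body presses on something with over 40 N, if the wrist force passes 120 N, or if a joint passes its speed limit or range.

### The arm

A 7-joint arm with a two-finger parallel gripper is mounted at the origin on the work surface. World frame = base frame: x ahead of the robot, y to its left, z up, the work surface at z = 0. Lengths are in m, angles in rad, forces in N, time in s.
With the tool pointing down it reaches from about 0.425 to 0.875 m from the base axis. Payload 8.4 kg.
Tool frame: the origin (TCP) lies at the very end of the fingers, on their centre line; the grasp point (between the pads) lies 19 mm behind it; z points along the fingers, y is the line along which they close (so a half turn about z gives the same grasp; the last joint's range is limited). The gripper opens to 85 mm and grips with 20 to 120 N. Pads are 22 mm wide; open, the fingers measure 114 mm over their backs; the gripper's body (76 mm by 85 mm) begins 54 mm behind the grasp point. The pads swing forward as they close: fully open they stand 13 mm farther back than shut.
Start: joints at [-1.417, 0.333, 0.04, 1.465, -0.013, 1.343, -0.059], TCP at [0.163, 0.629, 0.231] pointing down, gripper open.
Joint ranges: [-2.58, 2.58], [-0.38, 2.09], [-1.3, 1.39], [0.25, 2.4], [-1.5, 4.64], [0.08, 2.09], [-2.65, 2.65]. Speed limits (rad/s): [2.22, 2.22, 2.79, 2.79, 3.14, 3.14, 3.14].

### API

Orientations are given as a rotation vector (axis times angle).
In Python, from station import sensors, cams, r gives the robot as it stands.
- The arm moves only by the shell command python3 -m crank 'ROWS' [FORCE]. ROWS is JSON, a list of rows, each a list of 3 entries, a list of its own where there are three numbers: the closure in counts, from 0 (fully open) to 255 (shut), then the shift along the tool's x, y, z in mm, then the turn about the tool's z in degrees. A call has exactly 8 rows; each row is the pose to reach, as a shift and turn from the pose commanded when the call began, along the tool's axes at that moment; what a row does not reach only later rows make up. A row lasts 1/12 s, in which the tool goes at most 41.7 mm and 7.16 degrees, less where a joint would pass 70% of its speed; a pose out of reach is approached as far as the arm can. A call with a gripper value outside its range is refused whole. The fingers move at their own pace and stop on an object; FORCE is the grip in N (left out, the last holds). Time passes only in rows, so rows that repeat a pose let the fingers close, or fill a call up. It gives the time, the measured TCP pose, the force, the opening and the grip force at its end, in the units of the state.
- sensors.state(): the state, without advancing time (a new reading comes with each control period).
- cams.read_camera(name): name is "scene" or "top"; returns a dict with "img" (400x640x3 uint8, red, green, blue), "z_map" (400x640 float32, m along the optical axis (not along the pixel's ray), 0 where there is no reading), "fovy" (degrees; the focal length in pixels is half the picture's height over the tangent of half this angle, whatever the lens; pixels are square), "cx", "cy" (the principal point, pixels), "rvec" (rotation vector, rad) and "tvec" (3), from world to camera coordinates, as OpenCV has them. Camera axes: x right, y down, z forward; pixel columns grow to the right and rows downward; lengths in m; the calibration is good to about 2 mm. A picture is of the moment at which its call begins.
- r.sign_off(): hands the job in; it is judged then, once.
The state is a dict: "time_s": time; "qpos": joint angles; "joint_velocities": joint speeds; "joint_torque": joint torques, N m; "tool_pos": TCP position; "orientation": TCP orientation; "ft_force": force on the tool from outside, world axes, zero at the start; "ft_torque": the same for the moment, N m; "grip_width": finger opening in m; "gripper_force": force on a finger pad.
Only numpy, scipy, OpenCV 4.12 (cv2) and the standard library are available. Lean on these libraries where they do the work, as an engineer would, in place of code of your own. Each camera call takes 0.05 s, during which the arm holds its last target. There are 200 camera calls.

## Working session

There is one attempt and no reset: what is moved stays moved. The work goes in short steps, Python scripts to look and compute and a shell command to move; the robot and the scene stay as the last step left them, time stands still between calls to the robot, and variables do not carry over. Pictures are saved under pics/ and viewed, at most 10 in all, crops included, and the job is handed in when it is done.

```bash
ls; mkdir -p pics
cat > h.py <<'E'
import numpy as np,cv2
from station import sensors,cams,r
def cam(n):
    c=cams.read_camera(n); R,_=cv2.Rodrigues(np.array(c["rvec"],float)); t=np.array(c["tvec"],float).ravel()
    f=200/np.tan(np.radians(c["fovy"])/2); return c,R,t,f
def cloud(n):
    c,R,t,f=cam(n); z=c["z_map"].astype(float); v,u=np.mgrid[:400,:640]
    P=np.stack([(u-c["cx"])/f*z,(v-c["cy"])/f*z,z],-1); W=(P-t)@R; W[z==0]=np.nan
    return c,W
E
python3 - <<'E'
from h import *
s=sensors.state();print(s["tool_pos"],s["orientation"],s["ft_force"],s["grip_width"],s["time_s"])
for n in("scene","top"):
    c,W=cloud(n);cv2.imwrite(f"pics/{n}0.png",c["img"][:,:,::-1]);np.savez(f"{n}0.npz",img=c["img"],W=W)
    print(n,c["fovy"],c["cx"],c["cy"],c["rvec"],c["tvec"])
E
```

```text
pics
[0.16249812 0.62886766 0.23040637] [-3.96103979e-01 -3.11644268e+00  2.62229815e-03] [-0.33552773 -0.02799345  0.15090952] 0.08548171338620625 0.0
scene 53.3671601290046 326.66485366405647 198.55062684415597 [ 1.0246504   2.60538252 -0.82234229] [ 0.35904791 -0.21715615  1.25589281]
top 42.531929000296195 308.4123582411902 195.65683110759284 [ 2.17305075 -2.16230808  0.15267577] [0.01015551 0.53119158 1.63757068]
```

View pics/scene0.png

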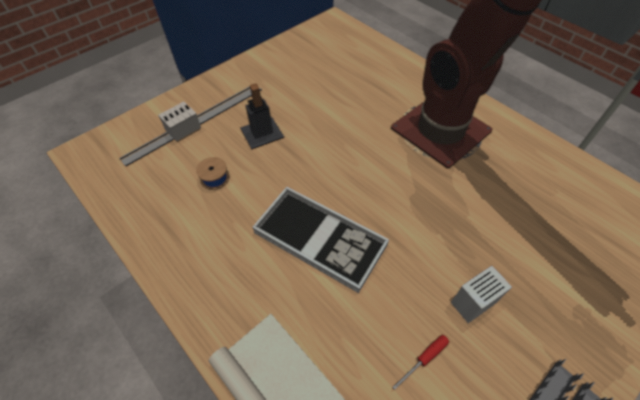

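View pics/top0.png

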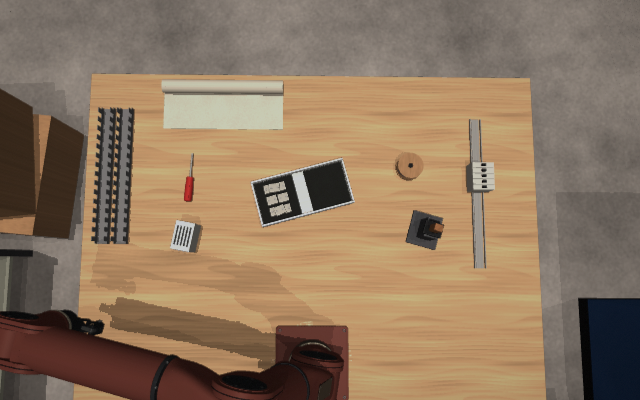

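The scene view shows the holster with the rake at about (260,122), the tray at (320,238) with the heap at its right-hand end, the reel at (212,172), the psu at (480,293) and the driver at (420,360). In the top view the tray is at (302,192) with the heap at (277,198), and the holster foot is at (425,230) with the handle at (433,229).

Run:
```python
from h import *
for n,box in(("top",{"tray":(150,235,245,365),"hol":(200,260,395,455)}),("scene",{"tray":(180,295,245,395),"hol":(78,155,230,295)})):
    d=np.load(n+"0.npz");W=d["W"];img=d["img"].astype(int)
    for k,(a,b,c,e) in box.items():
        w=W[a:b,c:e].reshape(-1,3);im=img[a:b,c:e].reshape(-1,3)
        z=w[:,2]
        print(n,k,"hist",np.histogram(z,[-.01,.004,.012,.02,.028,.036,.045,.06,.1,.118,.13,.17,.2])[0])
        if k=="tray":
            m=(z>.006)&(z<.06)
            R=cv2.minAreaRect((w[m,:2]*1000).astype(np.float32));print("tray rect",R)
            m=(z>.026)&(z<.036)&(im.min(1)>110);print("rim",cv2.minAreaRect((w[m,:2]*1000).astype(np.float32)))
            m2=(z>.02)&(z<.06);
        else:
            m=(z>.004)&(z<.012)&(im.max(1)<110);print("foot",cv2.minAreaRect((w[m,:2]*1000).astype(np.float32)))
            m=(z>.17)&(z<.2);print("handle top",m.sum(),np.median(w[m],0),cv2.minAreaRect((w[m,:2]*1000).astype(np.float32)))
            m=(z>.1)&(z<.122);print("collar/rim",m.sum(),cv2.minAreaRect((w[m,:2]*1000).astype(np.float32)))
```

```text
top tray hist [5035 2798 1108  457  481  202   15    0    0    0    0    0]
tray rect ((547.502197265625, 24.556640625), (280.0147399902344, 395.33428955078125), 0.4387672245502472)
rim ((545.7301635742188, 32.85334777832031), (152.80906677246094, 312.1330871582031), 15.370548248291016)
top hol hist [2273  720   93   15   11   16   30   67  152   70   35   73]
foot ((424.603515625, -367.620361328125), (101.0369873046875, 109.49254608154297), 74.82521057128906)
handle top 73 [ 0.42204902 -0.36705749  0.18053874] ((421.214111328125, -368.6896057128906), (26.22052574157715, 21.359840393066406), 75.32527923583984)
collar/rim 207 ((424.3580627441406, -369.1761169433594), (61.27307891845703, 59.58443069458008), 75.44364166259766)
scene tray hist [9812 3190 1809 1029 1014  318    0    0    0    0    0    0]
tray rect ((538.5853881835938, 19.649459838867188), (326.828125, 346.6136779785156), 49.09555435180664)
rim ((544.7636108398438, 30.505874633789062), (154.2812957763672, 313.5359802246094), 15.24072551727295)
scene hol hist [3108  867   85   41   42   46   90  239  153  123  104   82]
foot ((396.9158935546875, -447.495361328125), (272.5640563964844, 117.19625091552734), 70.06417846679688)
handle top 82 [ 0.42276564 -0.36431396  0.18118678] ((420.6670227050781, -369.4123840332031), (29.058349609375, 22.59056282043457), 69.10308837890625)
collar/rim 248 ((423.0983581542969, -371.58251953125), (62.913795471191406, 60.66824722290039), 74.43132781982422)
```

```bash
A='[0,[-211,-141,0],0]'
python3 -m crank '[[0,[-26,-18,0],0],[0,[-52,-35,0],0],[0,[-79,-53,0],0],[0,[-105,-70,0],0],[0,[-132,-88,0],0],[0,[-158,-106,0],0],[0,[-185,-124,0],0],[0,[-211,-141,0],0]]' 60
python3 -m crank '[[0,[-26,-18,0],0],[0,[-52,-35,0],0],[0,[-79,-53,0],0],[0,[-105,-70,0],0],[0,[-132,-88,0],0],[0,[-158,-106,0],0],[0,[-185,-124,0],0],[0,[-211,-141,0],0]]'
python3 -m crank '[[0,[-5,-39,0],0],[0,[-10,-77,0],0],[0,[-15,-116,0],0],[0,[-20,-155,0],0],[0,[-25,-193,0],0],[0,[-30,-232,0],0],[0,[-35,-271,0],0],[0,[-40,-309,0],0]]'
python3 -m crank '[[0,[-5,-39,0],0],[0,[-10,-77,0],0],[0,[-15,-116,0],0],[0,[-20,-155,0],0],[0,[-25,-193,0],0],[0,[-30,-232,0],0],[0,[-40,-309,0],0],[0,[-40,-309,0],0]]'
```

```text
time_s: 0.77
tool_pos: [0.3325, 0.4383, 0.2311]
orientation: [-0.396, -3.116, 0.001]
ft_force: [0.7, 1.4, -0.2]
grip_width: 0.085
gripper_force: 0.0
time_s: 1.43
tool_pos: [0.5014, 0.249, 0.2311]
orientation: [-0.396, -3.116, 0.001]
ft_force: [0.7, 0.9, 0.8]
grip_width: 0.0856
gripper_force: 0.0
time_s: 2.1
tool_pos: [0.4611, -0.0604, 0.2312]
orientation: [-0.396, -3.116, -0.001]
ft_force: [0.8, -0.2, -0.3]
grip_width: 0.0852
gripper_force: 0.0
time_s: 2.77
tool_pos: [0.4227, -0.3699, 0.2315]
orientation: [0.396, 3.116, -0.001]
ft_force: [0.5, 0.7, 0.5]
grip_width: 0.0851
gripper_force: 0.0
```

Run:
```python
from h import *
s=sensors.state();print(s["tool_pos"],s["orientation"],s["ft_force"],s["qpos"])
c,W=cloud("top");np.savez("top1.npz",img=c["img"],W=W)
im=c["img"][145:240,240:365,::-1];cv2.imwrite("pics/tray1.png",cv2.resize(im,None,fx=6,fy=6,interpolation=cv2.INTER_CUBIC))
```

```text
[ 0.42274585 -0.36990532  0.23148733] [ 3.95569816e-01  3.11583903e+00 -6.69818903e-04] [0.46615934 0.68047702 0.51107784] [-0.21424813  0.21707433  0.99393099  1.72161397 -0.18836165  1.30397457
  2.13707555]
```

View pics/tray1.png

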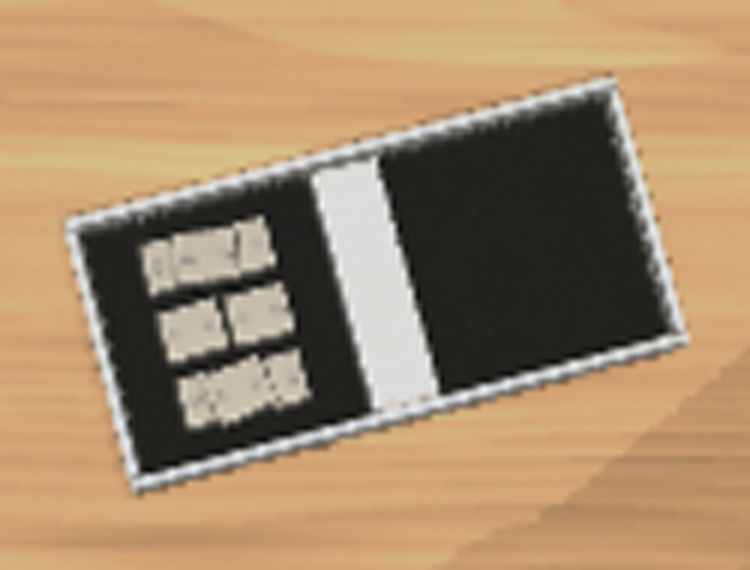

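The crop shows three lanes at the left end: the image-top lane at about (207,252) and the image-bottom lane at (243,390) each carry a top block, and the middle lane at (225,320) has two. Next I grasp the handle.

```bash
python3 -m crank '[[0,[0,0,25],0],[0,[0,0,50],0],[0,[0,0,75],0],[0,[0,0,94],0],[0,[0,0,94],0],[255,[0,0,94],0],[255,[0,0,94],0],[255,[0,0,94],0]]' 70
python3 -m crank '[[255,[0,0,0],0],[255,[0,0,0],0],[255,[0,0,0],0],[255,[0,0,0],0],[255,[0,0,0],0],[255,[0,0,0],0],[255,[0,0,0],0],[255,[0,0,0],0]]'
```

```text
time_s: 3.48
tool_pos: [0.4242, -0.3682, 0.1388]
orientation: [0.396, 3.115, -0.001]
ft_force: [-0.7, 0.0, 0.9]
grip_width: 0.0517
gripper_force: 0.0
time_s: 4.15
tool_pos: [0.424, -0.368, 0.1384]
orientation: [0.396, 3.115, -0.0]
ft_force: [-1.1, 0.2, 6.0]
grip_width: 0.0251
gripper_force: 68.1
```

```bash
python3 -m crank '[[255,[0,0,-15],0],[255,[0,0,-35],0],[255,[0,0,-55],0],[255,[0,0,-75],0],[255,[0,0,-95],0],[255,[0,0,-115],0],[255,[0,0,-130],0],[255,[0,0,-130],0]]'
python3 - <<'E'
from h import *
s=sensors.state();print(s["tool_pos"],s["orientation"],s["ft_force"])
c,W=cloud("scene");np.savez("scene2.npz",img=c["img"],W=W)
x,y,z=s["tool_pos"]
m=(np.hypot(W[...,0]-x,W[...,1]-y)<.04)&(W[...,2]>.12)&(W[...,2]<z)
print(np.sort(W[m][:,2])[:10],np.histogram(W[m][:,2],np.arange(.12,z,.006)))
v,u=np.where(m);a,b=v.min(),v.max()+12;cc,d=u.min()-15,u.max()+15
cv2.imwrite("pics/rake2.png",cv2.resize(c["img"][a:b,cc:d,::-1],None,fx=8,fy=8,interpolation=cv2.INTER_CUBIC));print(a,b,cc,d)
E
```

```text
time_s: 4.82
tool_pos: [0.4243, -0.3686, 0.2703]
orientation: [0.396, 3.112, -0.002]
ft_force: [0.9, -1.1, -2.8]
grip_width: 0.0252
gripper_force: 69.2
[ 0.42429466 -0.36862535  0.27028991] [ 3.95756958e-01  3.11243666e+00 -1.89938611e-03] [ 0.87219887 -1.05632275 -2.76046635]
[0.16785978 0.1686878  0.16981038 0.1705891  0.17114085 0.17134097
 0.17154845 0.17184745 0.17244969 0.17247216] (array([  0,   0,   0,   0,   0,   0,   0,   1,  12,  15,  14,  12,  38,
        10,   8,  12,  15,  11,   2,   0,   5, 139,  51,  17,  13]), array([0.12 , 0.126, 0.132, 0.138, 0.144, 0.15 , 0.156, 0.162, 0.168,
       0.174, 0.18 , 0.186, 0.192, 0.198, 0.204, 0.21 , 0.216, 0.222,
       0.228, 0.234, 0.24 , 0.246, 0.252, 0.258, 0.264, 0.27 ]))
59 104 224 277
```

```bash
python3 -m crank '[[255,[-3,22,0],-2],[255,[-7,47,0],-4],[255,[-11,73,0],-6],[255,[-15,99,0],-8],[255,[-18,125,0],-10],[255,[-22,150,0],-12],[255,[-26,178,0],-15],[255,[-26,178,0],-15]]'
python3 -m crank '[[255,[-8,20,0],-2],[255,[-19,45,0],-4],[255,[-30,70,0],-6],[255,[-41,96,0],-8],[255,[-52,122,0],-10],[255,[-62,146,0],-12],[255,[-71,166,0],-15],[255,[-71,166,0],-15]]'
python3 -m crank '[[255,[0,0,20],0],[255,[0,0,45],0],[255,[0,0,75],0],[255,[0,0,105],0],[255,[0,0,130],0],[255,[0,0,147],0],[255,[0,0,147],0],[255,[0,0,147],0]]'
cat > st.py <<'E'
from h import *
F=[]
for i in range(1):
    s=sensors.state();F.append(s["ft_force"])
p=np.array(s["tool_pos"])*1000;d=p[:2]-[545,31.5];a=np.radians(15.3)
yaw=np.degrees(np.arctan2(*cv2.Rodrigues(np.array(s["orientation"]))[0][1::-1,1]))
print("t",s["time_s"],"tray x,y",d@[np.cos(a),np.sin(a)],d@[-np.sin(a),np.cos(a)],"z",p[2],"tooly yaw",yaw,"F",F,"q7",s["qpos"][6],"tq",s["ft_torque"])
E
python3 st.py
```

```text
time_s: 5.53
tool_pos: [0.4951, -0.1952, 0.2656]
orientation: [0.031, -3.14, -0.004]
ft_force: [0.8, 1.3, -2.4]
grip_width: 0.0254
gripper_force: 69.7
time_s: 6.2
tool_pos: [0.5645, -0.0282, 0.2665]
orientation: [0.444, -3.109, -0.001]
ft_force: [1.0, 0.8, -3.1]
grip_width: 0.0253
gripper_force: 69.7
time_s: 6.87
tool_pos: [0.5626, -0.035, 0.1199]
orientation: [0.426, -3.111, 0.001]
ft_force: [0.5, -0.5, -1.5]
grip_width: 0.025
gripper_force: 69.4
t 6.8667 tray x,y -0.5939176465508722 -68.77726100184798 z 119.9185067449798 tooly yaw 105.58194709993208 F [array([ 0.50124513, -0.47304976, -1.49934804])] q7 2.004819502284162 tq [-0.00250992  0.00970699 -0.00631134]
```

```bash
for i in 1 2; do python3 -m crank '[[255,[0,0,1],0],[255,[0,0,2],0],[255,[0,0,3],0],[255,[0,0,3],0],[255,[0,0,3],0],[255,[0,0,3],0],[255,[0,0,3],0],[255,[0,0,3],0]]' | egrep 'pos|ft'; done
```

```text
tool_pos: [0.5627, -0.0352, 0.1174]
ft_force: [0.5, -0.0, -2.4]
tool_pos: [0.5627, -0.0352, 0.1144]
ft_force: [0.1, -0.1, -2.2]
```

```bash
python3 -m crank '[[255,[0,0,1],0],[255,[0,0,2],0],[255,[0,0,3],0],[255,[0,0,3],0],[255,[0,0,3],0],[255,[0,0,3],0],[255,[0,0,3],0],[255,[0,0,3],0]]' | egrep 'pos|ft'
```

```text
tool_pos: [0.5628, -0.0352, 0.1115]
ft_force: [-0.2, -0.3, 1.3]
```

```bash
for i in 1 2; do python3 -m crank '[[255,[0,0,0.5],0],[255,[0,0,0.5],0],[255,[0,0,0.5],0],[255,[0,0,0.5],0],[255,[0,0,0.5],0],[255,[0,0,0.5],0],[255,[0,0,0.5],0],[255,[0,0,0.5],0]]' | egrep 'pos|ft'; done
python3 - <<'E'
from h import *
d=np.load("top1.npz");W=d["W"];img=d["img"].astype(int)
a=np.radians(15.3);P=(W[...,:2]*1000-[545,31.5])@np.array([[np.cos(a),-np.sin(a)],[np.sin(a),np.cos(a)]])
m=(abs(P[...,0])<66)&(abs(P[...,1])<146)&(P[...,1]>25)&(img.min(-1)>90)
z=W[...,2]*1000
for lo,hi in((-70,-20),(-20,18),(18,70)):
    for zl,zh in((17,32),(32,50)):
        k=m&(P[...,0]>lo)&(P[...,0]<hi)&(z>zl)&(z<zh)
        if k.sum()>5:print(lo,zl,k.sum(),P[k].min(0).round(),P[k].max(0).round(),z[k].mean())
E
```

```text
tool_pos: [0.5628, -0.0352, 0.1109]
ft_force: [-0.1, 0.1, 2.2]
tool_pos: [0.5628, -0.0352, 0.1104]
ft_force: [1.1, 0.2, 2.8]
-70 17 87 [-51.  52.] [-23. 120.] 25.597833533544353
-70 32 87 [-54.  56.] [-24. 119.] 39.81028618839386
-20 17 161 [-14.  51.] [ 16. 121.] 24.515921324290858
18 17 88 [24. 52.] [ 53. 121.] 24.343586693434574
18 32 89 [22. 65.] [ 50. 105.] 39.182830153643984
```

```bash
python3 -m crank '[[255,[0,0,-20],0],[255,[0,0,-45],0],[255,[-5,20,-60],0],[255,[-12,50,-60],0],[255,[-20,85,-60],0],[255,[-26,115,-60],0],[255,[-32,140,-60],0],[255,[-36,155,-60],0]]' | egrep 'pos|ft'
python3 -m crank '[[255,[-1,15,0],0],[255,[-2,30,0],0],[255,[-2,40,0],0],[255,[-2,42,10],0],[255,[-2,42,25],0],[255,[-2,42,36],0],[255,[-2,42,36],0],[255,[-2,42,36],0]]' | egrep 'pos|ft'
python3 st.py
```

```text
tool_pos: [0.5544, 0.1276, 0.1694]
ft_force: [0.1, 0.3, -2.9]
tool_pos: [0.5461, 0.1637, 0.1334]
ft_force: [0.2, -0.3, -1.4]
t 11.5333 tray x,y 35.95764296047873 127.1834498564735 z 133.38740286021715 tooly yaw 105.44690842325444 F [array([ 0.20699414, -0.34829835, -1.42347364])] q7 1.614886846693973 tq [ 0.03041815 -0.00480796 -0.01329334]
```

```bash
python3 -m crank '[[255,[-1,-7,0],0],[255,[-1,-14,0],0],[255,[-1,-21,0],0],[255,[-1,-28,0],0],[255,[-1,-35,0],0],[255,[-1,-42,0],0],[255,[-1,-49,0],0],[255,[-1,-56,0],0]]' | egrep 'pos|ft'
python3 -m crank '[[255,[0,-5,0],0],[255,[0,-10,0],0],[255,[0,-15,0],0],[255,[0,-20,0],0],[255,[0,-25,0],0],[255,[0,-30,0],0],[255,[0,-35,0],0],[255,[0,-40,0],0]]' | egrep 'pos|ft'
cat > look.py <<'E'
import sys
from h import *
for n in sys.argv[2:]:
    c,W=cloud(n);a=np.radians(15.3)
    P=(W[...,:2]*1000-[545,31.5])@np.array([[np.cos(a),-np.sin(a)],[np.sin(a),np.cos(a)]])
    z=W[...,2]*1000;img=c["img"].astype(int)
    # ortho map: tray x up (2px/mm), y left
    m=(abs(P[...,0])<75)&(abs(P[...,1])<155)&(z>3)&(z<60)
    b=(145,240,240,365) if n=="top" else (180,295,245,395)
    cv2.imwrite(f"pics/{sys.argv[1]}_{n}.png",cv2.resize(c["img"][b[0]:b[1],b[2]:b[3],::-1],None,fx=5,fy=5,interpolation=cv2.INTER_CUBIC))
    k=m&(abs(P[...,0])<64)&(abs(P[...,1])<146)&(z>17)
    ch="".join
    g=np.zeros((16,31))
    for (x,y),h in zip(P[k],z[k]): i,j=int((75-x)//10),int((155-y)//10); g[i,j]=max(g[i,j],h)
    print(n,"rows x=70..-70, cols y=+150..-150");print("\n".join(" ".join(f"{int(v):2d}" if v else " ." for v in r_) for r_ in g[:15]))
E
python3 st.py; python3 look.py a scene
```

```text
tool_pos: [0.5628, 0.1104, 0.1344]
ft_force: [0.4, -0.3, -2.1]
tool_pos: [0.5734, 0.0722, 0.1343]
ft_force: [-0.5, 0.3, -1.4]
t 12.8667 tray x,y 38.10706979026719 31.73556954146962 z 134.32655075217744 tooly yaw 105.52288338034751 F [array([-0.54377883,  0.29111996, -1.39475186])] q7 1.803159528170549 tq [ 8.70239908e-05 -5.28002031e-02  6.61481803e-02]
scene rows x=70..-70, cols y=+150..-150
 .  .  .  .  .  .  .  .  .  .  .  .  .  .  .  .  .  .  .  .  .  .  .  .  .  .  .  .  .  .  .
 .  .  .  .  .  .  .  .  .  .  .  .  .  .  .  .  .  .  .  .  .  .  .  .  .  .  .  .  .  .  .
 .  .  . 28 29 27 26 28 26 28 28  . 59 49 44  .  .  .  .  .  .  .  .  .  .  .  .  .  .  .  .
 .  .  . 29 28 28 28 27 27 29 28 59 59 48 46  .  .  .  .  .  .  .  .  .  .  .  . 18  .  .  .
 .  .  . 30 27 29 27 27 27 28 26  . 38 48 46  .  .  .  .  .  .  .  .  .  .  .  .  .  .  .  .
 .  .  .  .  . 25  . 25 25 27 25  . 35  .  .  .  .  .  .  .  .  .  .  .  .  .  .  .  .  .  .
 .  .  . 27 27 28 28 27 28 28 28  .  .  .  .  .  .  .  .  . 17  .  .  .  .  .  .  .  .  .  .
 .  .  . 28 28 29 28 27 27 29 27  .  .  .  .  .  .  .  .  .  .  .  .  .  .  .  .  .  .  .  .
 .  .  . 30 28 28 26 28 29 28 27  .  .  .  .  .  .  .  .  .  .  .  .  .  .  .  .  .  .  .  .
 .  .  . 24 28 29 42 42 36 23 23  .  .  .  .  .  .  .  .  .  .  .  .  .  .  .  .  .  .  .  .
 .  .  . 27 27 42 42 43 42 27 27  .  .  .  .  .  .  .  .  .  .  .  .  .  .  .  .  .  .  .  .
 .  .  . 27 29 44 42 43 43 28 29  .  .  .  .  .  .  .  .  .  .  .  .  .  .  .  .  .  .  .  .
 .  .  . 26 27 42 42 44 41 27 27  .  .  .  .  .  .  .  .  .  .  .  .  .  .  .  .  .  .  .  .
 .  .  .  .  .  .  .  .  .  .  .  .  .  .  .  .  .  .  .  .  .  .  .  .  .  .  .  .  .  .  .
 .  .  .  .  .  .  .  .  .  .  .  .  .  .  .  .  .  .  .  .  .  .  .  .  .  .  .  .  .  .  .
```

View pics/a_scene.png

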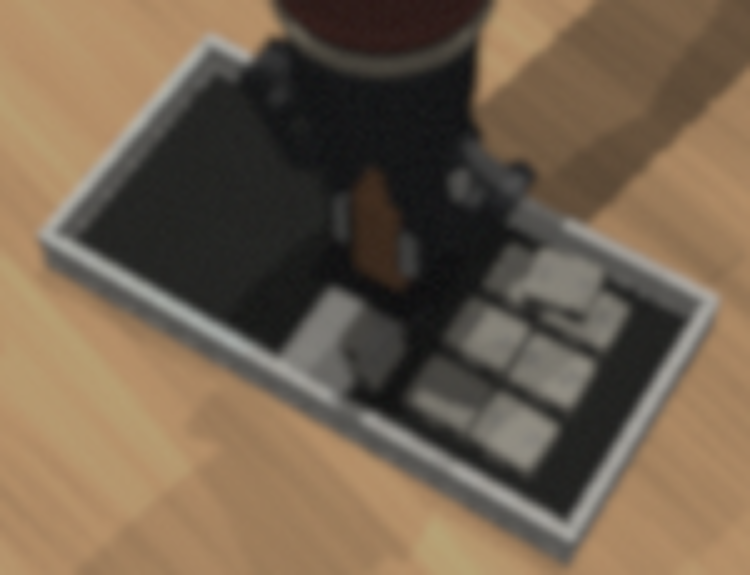

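The view shows the pushed-off block at about (345,335) standing tilted on its end in front of the teeth, at 44 to 49 mm height. The two lower blocks of its lane, at (490,415), stayed in place. I push it higher up to topple it forward.

```bash
python3 -m crank '[[255,[0,0,-3],0],[255,[0,0,-6],0],[255,[0,-5,-6],0],[255,[0,-10,-6],0],[255,[0,-15,-6],0],[255,[0,-20,-6],0],[255,[0,-25,-6],0],[255,[0,-25,-6],0]]' | egrep 'pos|ft'
python3 st.py; python3 look.py b scene
```

```text
tool_pos: [0.5802, 0.0467, 0.1403]
ft_force: [0.4, -0.7, -2.2]
t 13.5833 tray x,y 37.94467535536487 5.429436518971318 z 140.3144631401728 tooly yaw 105.41046872475931 F [array([ 0.3799931 , -0.66855446, -2.22410143])] q7 1.8495802931103678 tq [-0.03144374  0.02388947 -0.03043867]
scene rows x=70..-70, cols y=+150..-150
 .  .  .  .  .  .  .  .  .  .  .  .  .  .  .  .  .  .  .  .  .  .  .  .  .  .  .  .  .  .  .
 .  .  .  .  .  .  .  .  .  .  .  .  .  .  .  .  .  .  .  .  .  .  .  .  .  .  .  .  .  .  .
 .  .  . 25 27 30 29 27 27 26 28  .  . 26 59 59 27 24  .  .  .  .  .  .  .  .  .  .  .  .  .
 .  .  . 27 28 31 28 28 27 29 28  .  . 27 50 26 28 26  .  .  .  .  .  .  .  .  .  .  .  .  .
 .  .  . 26 27 27 26 27 28 27 28  .  . 25 47 44 28 22  .  .  .  .  .  .  .  .  .  .  .  .  .
 .  .  .  . 23 24 27 24 26 25 26  .  . 23 25 25  .  .  .  .  .  .  .  .  .  .  .  .  .  .  .
 .  .  . 27 27 28 27 28 28 29 28  .  .  .  .  .  .  .  .  .  .  .  .  .  .  .  .  .  .  .  .
 .  .  . 30 29 29 28 28 28 28 27  .  .  .  .  .  .  .  .  .  .  .  .  .  .  .  .  .  .  .  .
 .  .  . 27 28 29 27 27 27 28 26  .  .  .  .  .  .  .  .  .  .  .  .  .  .  .  .  .  .  .  .
 .  .  . 24 24 26 39 43 45 28 27  .  .  .  .  .  .  .  .  .  .  .  .  .  .  .  .  .  .  .  .
 .  .  . 26 27 42 45 43 40 27 28  .  .  .  .  .  .  .  .  .  .  .  .  .  .  .  .  .  .  .  .
 .  .  . 27 28 44 42 44 41 28 26  .  .  .  .  .  .  .  .  .  .  .  .  .  .  .  .  .  .  .  .
 .  .  . 25 26 42 42 42 41 27 26  .  .  .  .  .  .  .  .  .  .  .  .  .  .  .  .  .  .  .  .
 .  .  .  .  .  . 37  .  .  .  .  .  .  .  .  .  .  .  .  .  .  .  .  .  .  .  .  .  .  .  .
 .  .  .  .  .  .  .  .  .  .  .  .  .  .  .  .  .  .  .  .  .  .  .  .  .  .  .  .  .  .  .
```

```bash
python3 -m crank '[[255,[0,0,-25],0],[255,[15,20,-28],0],[255,[30,45,-28],0],[255,[45,70,-28],0],[255,[60,95,-28],0],[255,[72,115,-28],0],[255,[76,122,-28],0],[255,[76,122,-28],0]]' | egrep 'pos|ft'
python3 -m crank '[[255,[0,0,5],0],[255,[0,0,15],0],[255,[0,0,25],0],[255,[0,0,35],0],[255,[0,0,35],0],[255,[0,-3,35],0],[255,[0,-9,35],0],[255,[0,-16,35],0]]' | egrep 'pos|ft'
python3 st.py
python3 -m crank '[[255,[0,-5,0],0],[255,[0,-10,0],0],[255,[0,-15,0],0],[255,[0,-20,0],0],[255,[0,-25,0],0],[255,[0,-30,0],0],[255,[0,-35,0],0],[255,[0,-40,0],0]]' | egrep 'pos|ft'
python3 -m crank '[[255,[0,-5,0],0],[255,[0,-10,0],0],[255,[0,-15,0],0],[255,[0,-20,0],0],[255,[0,-25,0],0],[255,[0,-30,0],0],[255,[0,-35,0],0],[255,[0,-40,0],0]]' | egrep 'pos|ft'
python3 -m crank '[[255,[0,0,-3],0],[255,[0,0,-6],0],[255,[0,-5,-6],0],[255,[0,-10,-6],0],[255,[0,-15,-6],0],[255,[0,-20,-6],0],[255,[0,-25,-6],0],[255,[0,-25,-6],0]]' | egrep 'pos|ft'
python3 st.py;python3 look.py c scene top
```

```text
tool_pos: [0.4727, 0.1478, 0.1684]
ft_force: [-0.1, 0.4, -1.8]
tool_pos: [0.4788, 0.1298, 0.1336]
ft_force: [-0.5, 0.6, -1.2]
t 14.9667 tray x,y -37.86524006375832 112.2770672587248 z 133.63679964447184 tooly yaw 105.53097129522573 F [array([-0.5490439 ,  0.62694047, -1.20557944])] q7 1.5493954752898795 tq [-0.02000512 -0.0179912   0.02555961]
tool_pos: [0.4892, 0.0913, 0.1333]
ft_force: [-0.3, 0.2, -2.1]
tool_pos: [0.4999, 0.0528, 0.1333]
ft_force: [0.2, 0.5, -2.1]
tool_pos: [0.5067, 0.0277, 0.1393]
ft_force: [-0.6, -0.1, -2.4]
t 16.9667 tray x,y -37.968519983517474 6.443058937278424 z 139.3093521645473 tooly yaw 105.42463980731259 F [array([-0.58003795, -0.1376028 , -2.42429656])] q7 1.7832002794141273 tq [-0.0531949   0.02224749  0.01254449]
scene rows x=70..-70, cols y=+150..-150
 .  .  .  .  .  .  .  .  .  .  .  .  .  .  .  .  .  .  .  .  .  .  .  .  .  .  .  .  .  .  .
 .  .  .  .  .  .  .  .  .  .  .  .  .  .  .  .  .  .  .  .  .  .  .  .  .  .  .  .  .  .  .
 .  .  . 26 30 29 27 29 28 28 27  .  . 27 28 27 28  .  .  .  .  .  .  .  .  .  .  .  .  .  .
 .  .  . 27 28 27 28 30 28
[... 1822 characters left out ...]
.  .  .  .  .  .  .  .  .  .  . 19  .  .  .  .  .
 .  .  . 27 29 26 29 32  .  .  .  .  .  .  .  .  .  .  .  .  .  .  .  . 20  .  . 19  . 17  .
 .  .  . 27 30 24 25 22  .  .  .  .  .  .  .  .  .  .  .  .  .  .  .  .  . 18  .  .  .  .  .
 . 18 18 26 29 28 29 36 32  .  .  .  .  .  .  .  .  .  .  .  .  .  . 19  .  .  .  .  .  .  .
 .  .  . 28 30 31 26 27 32  .  .  .  .  .  .  .  .  .  .  .  .  .  . 17 18  . 19 18 18 17  .
 .  .  . 25 28 26 26 28 26  .  .  .  .  .  .  .  .  .  .  .  .  .  .  .  . 17 20 17 17  .  .
 .  .  .  .  .  . 18  .  .  .  .  .  .  .  .  .  .  .  .  .  .  . 17  .  .  .  .  . 18  . 17
 .  .  .  .  .  .  .  .  .  .  .  .  .  .  .  .  .  .  .  .  .  .  .  .  .  .  .  .  .  .  .
```

Both top blocks now lie flat in the middle third at x = ±38, y ≈ 3. Next I rake the +38 lane along the bed.

```bash
python3 -m crank '[[255,[0,0,-25],0],[255,[-15,20,-28],0],[255,[-30,45,-28],0],[255,[-45,70,-28],0],[255,[-60,95,-28],0],[255,[-72,118,-28],0],[255,[-76,127,-28],0],[255,[-76,127,-28],0]]' | egrep 'pos|ft'
python3 -m crank '[[255,[0,0,0],0],[255,[0,0,0],0],[255,[0,0,10],0],[255,[0,0,25],0],[255,[0,0,38],0],[255,[0,0,49],0],[255,[0,0,49],0],[255,[0,0,49],0]]' | egrep 'pos|ft'
python3 st.py
```

```text
tool_pos: [0.5453, 0.1756, 0.1668]
ft_force: [0.1, -0.3, -2.2]
tool_pos: [0.5453, 0.171, 0.1178]
ft_force: [0.5, 0.1, -1.3]
t 18.4 tray x,y 37.13814812184657 134.49957126202526 z 117.77283661892388 tooly yaw 105.45880647089328 F [array([ 0.47733416,  0.08163349, -1.29697234])] q7 1.6117402783692298 tq [0.0361554  0.04931621 0.00682577]
```

```bash
python3 -m crank '[[255,[-1,0,2],0],[255,[-1,0,4],0],[255,[-1,0,6.5],0],[255,[-1,0,6.5],0],[255,[-1,0,6.5],0],[255,[-1,0,6.5],0],[255,[-1,0,6.5],0],[255,[-1,0,6.5],0]]' | egrep 'pos|ft'
python3 -m crank '[[255,[0,-4,0],0],[255,[0,-8,0],0],[255,[0,-12,0],0],[255,[0,-16,0],0],[255,[0,-21,0],0],[255,[0,-26,0],0],[255,[0,-31,0],0],[255,[0,-36,0],0]]' | egrep 'pos|ft'
python3 st.py
```

```text
tool_pos: [0.5471, 0.1722, 0.1122]
ft_force: [1.3, 0.0, 1.0]
tool_pos: [0.5564, 0.1368, 0.1118]
ft_force: [-1.0, 2.4, 0.9]
t 19.7333 tray x,y 38.77240584732343 98.5679921173803 z 111.79737900109168 tooly yaw 105.50164369496206 F [array([-0.97270469,  2.4332736 ,  0.92274101])] q7 1.685623261243283 tq [ 0.84112909  0.20775403 -0.02093884]
```

Contact is about 3 N and steady, so I continue with the stroke.

```bash
for i in 1; do python3 -m crank '[[255,[0,-5,0],0],[255,[0,-10,0],0],[255,[0,-15,0],0],[255,[0,-20,0],0],[255,[0,-25,0],0],[255,[0,-30,0],0],[255,[0,-35,0],0],[255,[0,-40,0],0]]' | egrep 'pos|ft';done
python3 st.py; python3 look.py d scene
```

```text
tool_pos: [0.5671, 0.0983, 0.1118]
ft_force: [-0.8, 2.2, 1.0]
t 20.4 tray x,y 38.96053835861674 58.63357811921111 z 111.81520803648625 tooly yaw 105.5105609587525 F [array([-0.78838344,  2.20099008,  1.00816782])] q7 1.7631582887254362 tq [0.78819417 0.21813823 0.01062425]
scene rows x=70..-70, cols y=+150..-150
 .  .  .  .  .  .  .  .  .  .  .  .  .  .  .  .  .  .  .  .  .  .  .  .  .  .  .  .  .  .  .
 .  .  .  .  .  .  .  .  .  .  .  .  .  .  .  .  .  .  .  .  .  .  .  .  .  .  .  .  .  .  .
 .  .  .  .  .  .  .  .  . 54 41 30 28 29 28 27 29 29 28 27 24  .  .  .  .  .  .  .  .  .  .
 .  .  .  .  .  .  .  .  . 54 51 29 28 27 27 29 28 27 29 28 25  .  .  .  .  .  .  .  .  .  .
 .  .  .  .  .  .  .  .  .  . 24 30 28 26 27 28 28 29 28 28 26  .  .  .  .  .  .  .  .  .  .
 .  .  .  .  .  . 23  .  .  .  .  .  .  .  . 26 26 25 27 26 23  .  .  .  .  .  .  .  .  .  .
 .  .  . 28 27 28 28 27 25  .  .  .  .  .  .  .  .  .  .  .  .  .  .  .  .  .  .  .  .  .  .
 .  .  . 27 27 28 27 27 26  .  .  .  .  .  .  .  .  .  .  .  .  .  .  .  .  .  .  .  .  .  .
 .  .  . 25 27 26 26 27 26  .  .  .  .  .  .  .  .  .  .  .  .  .  .  .  .  .  .  .  .  .  .
 .  .  . 23 26 26 27 26 23  .  .  .  .  .  .  .  .  .  .  .  .  .  .  .  .  .  .  .  .  .  .
 .  .  . 26 28 29 28 27 24  .  .  .  .  .  .  .  .  .  .  .  .  .  .  .  .  .  .  .  .  .  .
 .  .  . 28 28 29 28 28  .  .  .  .  .  .  .  .  .  .  .  .  .  .  .  .  .  .  .  .  .  .  .
 .  .  . 25 27 28 26 24  .  . 25  .  .  .  .  .  .  .  .  .  .  .  .  .  .  .  .  .  .  .  .
 .  .  .  .  .  .  .  .  .  .  .  .  .  .  .  .  .  .  .  .  .  .  .  .  .  .  .  .  .  .  .
 .  .  .  .  .  .  .  .  .  .  .  .  .  .  .  .  .  .  .  .  .  .  .  .  .  .  .  .  .  .  .
```

View pics/d_scene.png

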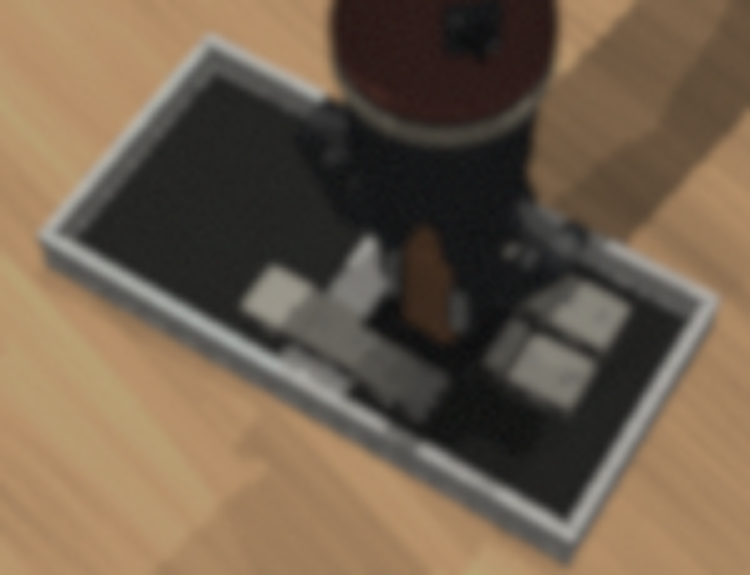

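The three blocks of this lane, at about (265,295), (320,325) and (405,370), move as a straight column ahead of the teeth. 70 mm more to go.

```bash
for i in 1 2; do python3 -m crank '[[255,[0,-5,0],0],[255,[0,-10,0],0],[255,[0,-15,0],0],[255,[0,-20,0],0],[255,[0,-25,0],0],[255,[0,-30,0],0],[255,[0,-35,0],0],[255,[0,-35,0],0]]' | egrep 'pos|ft';done
python3 st.py; python3 look.py e scene
```

```text
tool_pos: [0.5768, 0.0632, 0.1119]
ft_force: [0.4, -0.5, 0.8]
tool_pos: [0.5862, 0.0295, 0.112]
ft_force: [-0.0, -1.4, 0.1]
t 21.7833 tray x,y 39.15974174117452 -12.810214304164875 z 111.96156713375888 tooly yaw 105.42513787945637 F [array([-5.84149310e-05, -1.43385928e+00,  1.03235764e-01])] q7 1.9014443705870605 tq [-0.15401571 -0.1645914   0.03397688]
scene rows x=70..-70, cols y=+150..-150
 .  .  .  .  .  .  .  .  .  .  .  .  .  .  .  .  .  .  .  .  .  .  .  .  .  .  .  .  .  .  .
 .  .  .  .  .  .  .  .  .  .  .  .  .  .  .  . 38  .  .  .  .  .  .  .  .  .  .  .  .  .  .
 .  .  .  .  .  .  .  .  .  .  .  .  .  .  .  . 55 55 27 29 29 28 28 29 27 29 28 27  .  .  .
 .  .  .  .  .  .  .  .  .  .  .  .  .  .  .  . 56 51 29 27 27 28 27 28 29 27 28 28  .  .  .
 .  .  .  .  .  . 18  .  .  .  .  .  .  .  .  . 22  . 26 29 26 28 27 28 27 28 28 26  .  .  .
 .  .  .  . 21 19 24  .  .  .  .  .  .  .  .  .  .  .  .  .  .  . 24 22 25 25  . 24  .  .  .
 .  .  . 28 28 27 27 27 27 27 27  .  .  .  .  .  .  .  .  .  .  .  .  .  .  . 17  .  .  .  .
 .  .  . 26 28 28 27 28 30 28 27  .  .  .  .  .  .  .  .  .  .  .  .  .  .  .  .  .  .  .  .
 .  .  . 29 27 26 27 28 28 27 27  .  .  .  .  .  .  .  .  .  .  .  .  .  .  .  .  .  .  .  .
 .  .  . 23 22 29 28 27 26 27 19  .  .  .  .  .  .  .  .  .  .  .  .  .  .  .  .  .  .  .  .
 .  .  . 27 27 29 30 28 28 28 27  .  . 25 27 29 27  .  .  .  .  .  .  .  .  .  .  .  .  .  .
 .  .  . 28 27 28 27 27 29 27 28  .  . 27 28 29 26  .  .  .  .  .  .  .  .  .  .  .  .  .  .
 .  .  . 26 26 26 26 27 27 27 25  .  . 28 28 28 27  .  .  .  .  .  .  .  .  .  .  .  .  .  .
 .  .  .  .  .  .  .  .  .  .  .  .  . 20 26 25  .  .  .  .  .  .  .  .  .  .  .  .  .  .  .
 .  .  .  .  .  .  .  .  .  .  .  .  .  .  .  .  .  .  .  .  .  .  .  .  .  .  .  .  .  .  .
```

```bash
python3 -m crank '[[255,[0,2,0],0],[255,[0,5,0],0],[255,[0,5,-15],0],[255,[0,5,-45],0],[255,[0,5,-80],0],[255,[0,5,-115],0],[255,[0,5,-145],0],[255,[0,5,-160],0]]' | egrep 'pos|ft'
python3 -m crank '[[255,[14,-18,0],2],[255,[34,-44,0],4],[255,[54,-70,0],6],[255,[74,-96,0],8],[255,[94,-122,0],10],[255,[114,-148,0],13],[255,[131,-170,0],15],[255,[131,-170,0],15]]' | egrep 'pos|ft'
cat > go.py <<'E'
from h import *
s=sensors.state();R=cv2.Rodrigues(np.array(s["orientation"]))[0]
print("shift mm",R.T@(np.array([.424,-.368,.27])-s["tool_pos"])*1000,"tool y yaw",np.degrees(np.arctan2(R[1,1],R[0,1])),"F",s["ft_force"],"axis tilt",R[:,2])
E
python3 go.py; python3 look.py f top
```

```text
tool_pos: [0.5851, 0.0368, 0.2755]
ft_force: [0.5, -0.2, -1.8]
tool_pos: [0.5002, -0.1695, 0.2719]
ft_force: [-0.5, -0.4, -1.3]
shift mm [  75.76950235 -198.66049596    2.03121048] tool y yaw 89.86459879043264 F [-0.54540142 -0.37105081 -1.34878728] axis tilt [-3.37573228e-04 -7.46804673e-04 -9.99999664e-01]
top rows x=70..-70, cols y=+150..-150
 .  .  .  .  .  .  .  .  .  .  .  .  .  .  .  .  .  .  .  .  .  .  .  .  .  .  .  .  .  .  .
 . 18  .  . 17  .  . 17 18 19  .  . 17  .  .  .  .  . 17 19  .  .  .  .  .  .  .  . 19  .  .
 .  .  .  .  . 17  . 18 17  . 17  .  .  .  .  . 17 31 26 25 31 34 30 27 31 30 28 29  .  .  .
 .  .  .  .  . 20 17  .  .  .  .  .  .  .  .  .  . 27 29 31 28 31 34 30 26 34 29 29 22  .  .
 .  .  .  . 19  .  .  .  .  . 17  .  . 17  .  . 22 27 30 29 28 29 29 28 27 29 31 28  . 17  .
18  .  .  .  .  .  .  . 17  .  . 21  .  .  . 17 21  . 18  .  . 22 30  . 31 24 21 20 17  .  .
 .  . 17 31 28 27 32 33 27 26 27 20  . 18 17  .  .  . 17  . 17 19  .  .  .  .  . 19 17  .  .
 .  . 18 28 34 32 30 34 31 29 31 18  . 18  . 20  .  .  .  .  .  .  .  .  .  .  .  .  .  .  .
 .  . 18 26 28 30 25 29 25 33 31  .  .  . 22  .  . 18  .  .  .  .  . 19  . 18 18 18 19  .  .
 . 20  . 28 26 28 30 28 25 17 21  .  .  .  .  .  .  .  .  . 18  .  .  .  .  . 18  . 18  .  .
 . 21  . 24 28 29 27 28 29 30 26  . 17 18 29 28 27 17 17  .  . 20  .  .  .  .  . 18  . 17  .
 . 17  . 29 29 32 27 31 29 27 24 17  . 28 33 33 29 21 19 19 17  .  . 19  .  . 18 18 19 17  .
 . 21 17 31 27 24 29 27 33 31 24 18 18 32 29 31 27 28  .  .  .  .  .  . 17  . 21  .  . 17  .
 .  . 17 17 21  . 20  .  .  . 17 20  . 17 21 23 20  .  .  .  .  .  . 21 20 17  . 17  .  .  .
 .  .  .  .  .  .  .  .  .  .  .  .  .  .  .  .  .  .  .  .  .  .  .  .  .  .  .  .  .  .  .
```

View pics/f_top.png

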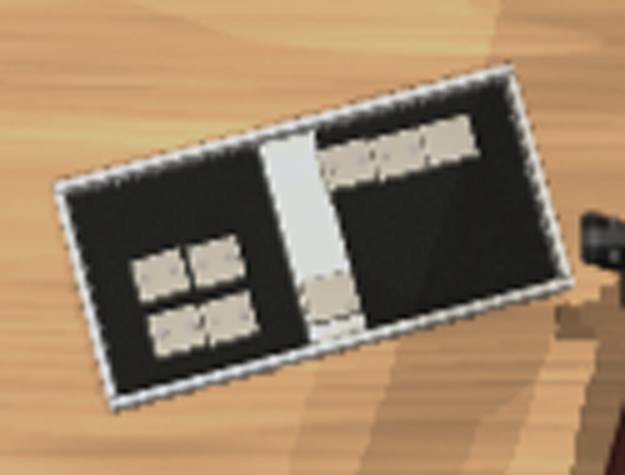

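The top view shows eight separate flat blocks: four at the left around (197,297), two in the middle at (330,297) and (348,165), and two at the right at (402,152) and (450,140). Time to return the rake.

```bash
python3 -m crank '[[255,[8,-20,0],2],[255,[20,-50,0],4],[255,[32,-82,0],6],[255,[44,-114,0],8],[255,[56,-146,0],10],[255,[67,-175,0],12],[255,[76,-199,0],14.4],[255,[76,-199,0],14.4]]' | egrep 'pos|ft'
python3 -m crank '[[255,[0,0,0],0],[255,[0,0,0],0],[255,[0,0,0],0],[255,[0,0,0],0],[255,[0,0,0],0],[255,[0,0,0],0],[255,[0,0,0],0],[255,[0,0,0],0]]' | egrep 'pos|ft'
python3 go.py
```

```text
tool_pos: [0.4262, -0.3669, 0.2717]
ft_force: [-0.6, -0.2, -2.3]
tool_pos: [0.4296, -0.3621, 0.2719]
ft_force: [0.5, 1.1, -2.2]
shift mm [ 3.98801077 -7.05405241  1.88137671] tool y yaw 76.1388961318377 F [ 0.49483155  1.12205113 -2.16941621] axis tilt [ 1.24752214e-04  1.77318598e-05 -9.99999992e-01]
```

```bash
python3 -m crank '[[255,[2,-3,0],0],[255,[4,-7,0],0.5],[255,[4,-7,0],0.5],[255,[4,-7,15],0.5],[255,[4,-7,30],0.5],[255,[4,-7,45],0.5],[255,[4,-7,45],0.5],[255,[4,-7,45],0.5]]' | egrep 'pos|ft'
python3 go.py
```

```text
tool_pos: [0.4234, -0.3681, 0.2267]
ft_force: [0.8, 0.2, -2.2]
shift mm [ -0.50009604   0.25529397 -43.32277658] tool y yaw 75.58299159533213 F [ 0.79724103  0.2095781  -2.16562818] axis tilt [-1.24147561e-03  3.23811695e-04 -9.99999177e-01]
```

Down by 88 mm to the rim at 0.1384.

```bash
python3 -m crank '[[255,[0,0,12],0],[255,[0,0,28],0],[255,[0,0,44],0],[255,[0,0,60],0],[255,[0,0,72],0],[255,[0,0,80],0],[255,[0,0,80],0],[255,[0,0,80],0]]' | egrep 'pos|ft'
python3 -m crank '[[255,[0,0,2],0],[255,[0,0,4],0],[255,[0,0,6],0],[255,[0,0,8],0],[255,[0,0,8],0],[255,[0,0,8],0],[255,[0,0,8],0],[255,[0,0,8],0]]' | egrep 'pos|ft'
```

```text
tool_pos: [0.4239, -0.3684, 0.147]
ft_force: [0.4, -0.7, -1.6]
tool_pos: [0.4239, -0.3682, 0.139]
ft_force: [-0.5, -0.4, -3.3]
```

```bash
python3 -m crank '[[255,[0,0,0.5],0],[255,[0,0,0.5],0],[0,[0,0,0.5],0],[0,[0,0,0.5],0],[0,[0,0,0.5],0],[0,[0,0,0.5],0],[0,[0,0,0.5],0],[0,[0,0,0.5],0]]'
python3 -m crank '[[0,[0,0,0],0],[0,[0,0,0],0],[0,[0,0,0],0],[0,[0,0,-8],0],[0,[0,0,-25],0],[0,[0,0,-50],0],[0,[0,0,-80],0],[0,[0,0,-110],0]]'
python3 -m crank '[[0,[0,20,0],0],[0,[0,50,0],0],[0,[0,85,0],0],[0,[0,120,0],0],[0,[0,150,0],0],[0,[0,150,0],0],[0,[0,150,0],0],[0,[0,150,0],0]]' | egrep pos
python3 - <<'E'
from h import *
for n in("top","scene"):
    c,W=cloud(n);b=(195,265,390,460) if n=="top" else (70,160,215,305)
    w=W[b[0]:b[1],b[2]:b[3]].reshape(-1,3);z=w[:,2];w=w[np.hypot(w[:,0]-.424,w[:,1]+.368)<.06];z=w[:,2]
    for a,e in((.17,.2),(.1,.122)):
        k=(z>a)&(z<e);print(n,np.median(z[k]),cv2.minAreaRect((w[k,:2]*1000).astype(np.float32)))
    cv2.imwrite(f"pics/g_{n}.png",cv2.resize(c["img"][b[0]:b[1],b[2]:b[3],::-1],None,fx=6,fy=6,interpolation=cv2.INTER_CUBIC))
E
python3 look.py g2 scene
```

```text
time_s: 27.22
tool_pos: [0.4239, -0.3682, 0.1384]
orientation: [0.393, 3.117, -0.0]
ft_force: [-0.6, 0.0, -0.1]
grip_width: 0.0854
gripper_force: 0.0
time_s: 27.88
tool_pos: [0.4233, -0.3681, 0.2499]
orientation: [-0.394, -3.116, 0.0]
ft_force: [1.2, -0.4, 0.4]
grip_width: 0.0853
gripper_force: 0.0
tool_pos: [0.461, -0.2234, 0.2488]
top nan ((0.0, 0.0), (0.0, 0.0), 0.0)
top 0.1175528228555339 ((402.732177734375, -390.2325439453125), (5.185771465301514, 17.259376525878906), 69.11018371582031)
scene 0.18193874998244877 ((422.1858825683594, -367.3519592285156), (27.851037979125977, 21.485294342041016), 78.3793716430664)
scene 0.11727983995719526 ((423.4029541015625, -369.06414794921875), (59.04629135131836, 61.21620559692383), 73.77094268798828)
scene rows x=70..-70, cols y=+150..-150
 .  .  .  .  .  .  .  .  .  .  .  .  .  .  .  .  .  .  .  .  .  .  .  .  .  .  .  .  .  .  .
 .  .  .  .  .  .  .  .  .  .  .  .  .  .  .  .  .  .  .  .  .  .  .  .  .  .  .  .  .  .  .
 .  .  .  .  .  .  .  .  .  .  .  .  .  .  .  .  . 30 27 29 28 28 27 28 28 28 27 27  .  .  .
 .  .  .  .  .  .  .  .  .  
[... 382 characters left out ...]
  .  .  .  .  .  .  .  .  .  .  .  .  .  .  .  .  .  .
 .  .  . 27 27 26 28 28 28 28 27  .  .  .  .  .  .  .  .  .  .  .  .  .  .  .  .  .  .  .  .
 .  .  . 25 26 27 26 28 27 23 25  . 17  .  .  .  .  .  .  .  .  .  .  .  .  .  .  .  .  .  .
 .  .  . 26 27 27 30 28 28 28 28  .  . 28 28 28 27 25  .  .  .  .  . 17  .  .  .  .  .  .  .
 .  .  . 28 28 27 28 28 28 28 26  .  . 27 28 28 27 25  .  .  .  .  .  .  .  .  .  .  .  .  .
 .  .  . 25 26 29 28 27 27 26 27  .  . 24 29 27 28 27  .  .  .  .  .  .  .  .  .  .  .  .  .
 .  .  .  .  .  .  .  .  .  .  .  .  .  . 24 24 25 25  .  .  .  .  .  .  .  .  .  .  .  .  .
 .  .  .  .  .  .  .  .  .  .  .  .  .  .  .  .  .  .  .  .  .  .  .  .  .  .  .  .  .  .  .
  return _methods._mean(a, axis=axis, dtype=dtype,
  ret = ret.dtype.type(ret / rcount)
```

View pics/g_scene.png

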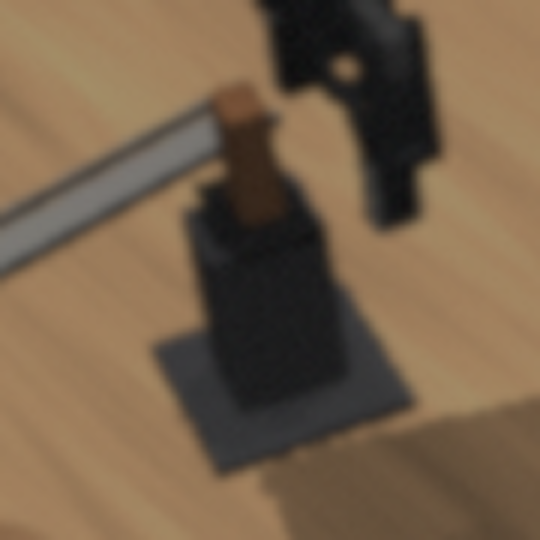

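The rake hangs upright in the holster, with its handle at about (255,150) and the collar on the rim. The gripper is clear of it.

```bash
python3 -c "
from station import r
print(r.sign_off())"
```

```text
the job is handed in; nothing more can be done
None
```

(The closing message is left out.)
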